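# Sort the handful on the side table

## Task

Tidy this handful: lay the blue keycard holder flat in the blue tray and the yellow one flat in the yellow tray, both card face up, put the chrome tin flat, lid up, in the green glass dish, and stand the folded reading glasses on their lower rims in the cork tray. Set each thing down rather than dropping it, and leave the mug and the brass tea-light holder where they are.

Things in the scene. Friction and masses are not known exactly. Their poses are not given: they have to be found in the camera images.
- blue_holder_mid (a point): blue rigid plastic case-type keycard holder lying flat on the table, white card face up: 54 mm (its x) by 86 mm (its y) by 12 mm thick. The point is its centre, 6 mm above its underside; z points up out of the card face. Weighs about 40 g; grip it across the 54 mm.
- yellow_holder_mid (a point): yellow rigid plastic case-type keycard holder lying flat on the table, white card face up: 54 mm (its x) by 86 mm (its y) by 12 mm thick. The point is its centre, 6 mm above its underside; z points up out of the card face. Weighs about 40 g; grip it across the 54 mm.
- tin_mid (a point): small chrome tin lying flat, lid up: 38 mm (its x) by 58 mm (its y) by 15 mm high. The point is its centre, 7.5 mm above its underside; z up. Weighs about 50 g; grip it across the 38 mm.
- glasses_mid (a point): black-rimmed reading glasses, folded and standing on their lower rims: 22 mm front to back (its x), 138 mm long (its y), 38 mm high (z up). The point is the centre of the whole, 19 mm above the underside. Rigid, about 35 g; at the middle of the length they can be pinched across the 22 mm, the bridge on one side and the folded temples (28 to 34 mm high) on the other.
- blue_tray_floor (a point): blue open plastic tray fixed to the table, outside 112 mm (its x) by 124 mm (its y) by 16 mm high, walls and floor 4 mm thick, so inside 104 by 116 mm. The point is the centre of the inner floor, 4 mm above the table; z up.
- yellow_tray_floor (a point): yellow open plastic tray fixed to the table, outside 112 mm (its x) by 124 mm (its y) by 16 mm high, walls and floor 4 mm thick, so inside 104 by 116 mm. The point is the centre of the inner floor, 4 mm above the table; z up.
- cork_tray_floor (a point): long open cork tray fixed to the table, outside 88 mm (its x) by 184 mm (its y) by 16 mm high, walls and floor 4 mm thick, so inside 80 by 176 mm. The point is the centre of the inner floor, 4 mm above the table; z up.
- dish_floor (a point): round flat-bottomed green glass dish fixed to the table, outside diameter 120 mm, 18 mm high, wall and floor 4 mm thick (inside diameter 112 mm). The point is the centre of the inner floor, 4 mm above the table; z up.
- mug_mid (a point): white speckled stoneware mug standing empty at the left of the table, 82 mm across and 92 mm high, with a handle; the point is its centre, 46 mm above its underside. A bystander, loose: leave it alone.
- tealight_mid (a point): round brass tea-light holder, 42 mm across and 18 mm high, in the middle of the table; the point is its centre, 9 mm above its underside. A bystander, loose: leave it alone.

How it is judged:
By the outcome, as a careful person would: the job done as asked, in the order asked, and still so for the second after the job is handed in, with the robot touching nothing.
It also fails if it takes over 93 s, if anything falls off the work surface, if the arm or the gripper's body presses on something with over 40 N, if the wrist force passes 120 N, or if a joint passes its speed limit or range.

## Robot

A 7-joint arm with a two-finger parallel gripper is mounted at the origin on the work surface. World frame = base frame: x ahead of the robot, y to its left, z up, the work surface at z = 0. Lengths are in m, angles in rad, forces in N, time in s.
With the tool pointing down it reaches from about 0.425 to 0.875 m from the base axis. Payload 4.7 kg.
Tool frame: the origin (TCP) lies at the very end of the fingers, on their centre line; the grasp point (between the pads) lies 19 mm behind it (r.pinch_z is the distance from the TCP to the grasp point, in m); z points along the fingers, y is the line along which they close (so a half turn about z gives the same grasp; the last joint's range is limited). The gripper opens to 85 mm and grips with 20 to 120 N. Pads are 22 mm wide; open, the fingers measure 114 mm over their backs; the gripper's body (76 mm by 85 mm) begins 54 mm behind the grasp point. The pads swing forward as they close: fully open they stand 13 mm farther back than shut.
Start: joints at [-1.258, 0.321, -0.07, 1.45, 0.023, 1.371, -0.057], TCP at [0.191, 0.621, 0.231] pointing down, gripper open.
Joint ranges: [-2.86, 2.86], [-0.3, 2.09], [-1.38, 1.24], [0.06, 2.45], [-1.56, 4.7], [0.09, 2.05], [-2.69, 2.69]. Speed limits (rad/s): [2.57, 2.57, 3.14, 3.14, 3.14, 3.14, 3.14].

## Interface

Orientations are given as a unit quaternion [w, x, y, z].
In Python, from cell import r gives the robot as it stands.
- The arm moves only by the shell command python3 -m inch 'ROWS' [FORCE]. ROWS is JSON, a list that holds one entry, the list of rows, each a list of 5 numbers: the shift along the tool's x, y, z in mm, then the turn about the tool's z in degrees, then the closure, from 0 (fully open) to 1 (shut). In form: [[[tx, ty, tz, roll, jaw], ...]]. A call has 1 to 20 rows; each row shifts and turns the commanded pose from where the row before left it, along the tool's axes as they then stand; what a row does not reach is not made up. A row lasts 1/12 s, in which the tool goes at most 41.7 mm and 7.16 degrees, less where a joint would pass 70% of its speed; a pose out of reach is approached as far as the arm can. A call with a gripper value outside its range is refused whole. The fingers move at their own pace and stop on an object; FORCE is the grip in N (left out, the last holds). Time passes only in rows, so rows that do not move let the fingers close. It gives the time, the measured TCP pose, the force and the opening at its end, in the units of the state.
- r.read_state(): the state, without advancing time (a new reading comes with each control period).
- r.camera(name): name is "side" or "top" or "wrist"; returns (picture, depth): 480x640x3 uint8, blue, green, red; 480x640 float32, m along the optical axis (not along the pixel's ray), 0 where there is no reading.
- r.get_calibration(name): a dict with "K" (3x3 intrinsics, pixels), "world_from_camera" (4x4, takes a point from camera to world coordinates). Camera axes: x right, y up, looking along -z (the intrinsics and any distortion apply to the point x, -y, -z); pixel columns grow to the right and rows downward; lengths in m; the calibration is good to about 2 mm. A picture is of the moment at which its call begins: read the wrist's pose just before it. get_calibration takes no time and is no camera call; for the wrist camera it gives the pose at the moment of the call.
- r.sign_off(): hands the job in, once; it reports no verdict.
The state is a dict: "time": time; "qpos": joint angles; "joint_vel": joint speeds; "tau": joint torques, N m; "ee_pos": TCP position; "tool_rot": TCP orientation; "contact_force": force on the tool from outside, world axes, zero at the start; "wrist_torque": the same for the moment, N m; "grip_width": finger opening in m.
Only numpy, scipy, OpenCV 4.12 (cv2) and the standard library are available. Lean on these libraries where they do the work, as an engineer would, in place of code of your own. Each camera call takes 0.05 s, during which the arm holds its last target. There are 200 camera calls.

## Working session

There is one attempt and no reset: what is moved stays moved. The work goes in short steps, Python scripts to look and compute and a shell command to move; the robot and the scene stay as the last step left them, time stands still between calls to the robot, and variables do not carry over. Pictures are saved under pics/ and viewed, on a budget of 14 in all, crops included, one or two more only if the job needs it, and the job is handed in when it is done.

```bash
ls; mkdir -p pics
python3 - <<'E'
from cell import r
import cv2,numpy as np
s=r.read_state();print({k:np.round(v,3).tolist() for k,v in s.items()})
for n in("top","side"):
    p,d=r.camera(n);cv2.imwrite(f"pics/{n}0.png",p);np.save(f"pics/{n}0.npy",d)
    c=r.get_calibration(n);print(n,{k:np.round(v,4).tolist() if not isinstance(v,str) else v for k,v in c.items()})
E
```

```text
pics
{'time': 0.0, 'qpos': [-1.258, 0.322, -0.07, 1.452, 0.023, 1.371, -0.057], 'joint_vel': [0.001, 0.0, -0.001, 0.001, 0.002, -0.001, 0.002], 'tau': [-0.001, -49.357, -0.383, -31.435, 0.013, 0.011, -0.0], 'ee_pos': [0.191, 0.621, 0.23], 'tool_rot': [-0.0, 0.149, 0.989, -0.001], 'contact_force': [0.216, -0.579, 0.026], 'wrist_torque': [-0.011, -0.006, -0.02], 'grip_width': 0.086}
top {'K': [[570.4272, 0.0, 324.8592], [0.0, 570.4272, 240.4624], [0.0, 0.0, 1.0]], 'world_from_camera': [[0.0208, 0.9901, -0.1388, 0.3636], [-0.9998, 0.0207, -0.0016, 0.057], [0.0013, 0.1389, 0.9903, 1.2018], [0.0, 0.0, 0.0, 1.0]]}
side {'K': [[481.9718, 0.0, 325.9824], [0.0, 481.9718, 240.7844], [0.0, 0.0, 1.0]], 'world_from_camera': [[0.9683, 0.1864, -0.1663, 0.3901], [-0.2497, 0.6985, -0.6707, -0.5713], [-0.0089, 0.6909, 0.7228, 0.7636], [0.0, 0.0, 0.0, 1.0]]}
```

View pics/top0.png

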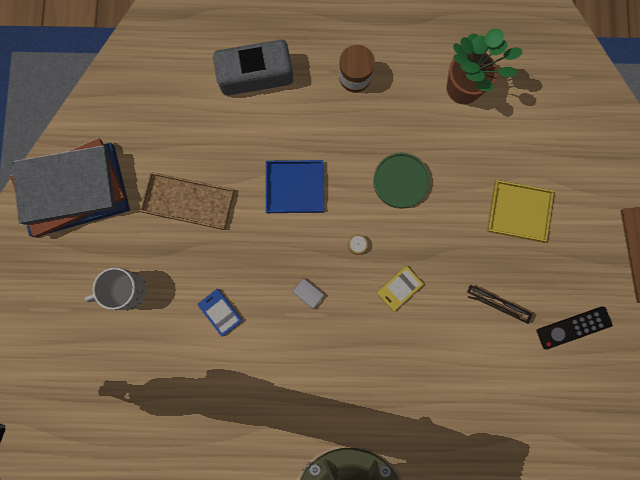

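View pics/side0.png

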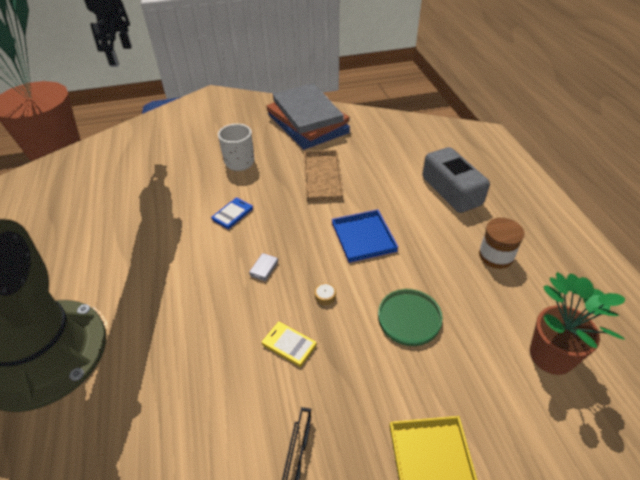

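The top view shows blue holder ~(220,312), yellow (401,288), tin (309,293), glasses (500,303), blue tray (296,187), dish (402,180), yellow tray (521,211), cork tray (188,201), tealight (359,244) and mug (115,289). The side view agrees with this layout. Next I measure by colour and by an enlarged crop for the rest.

```bash
cat > h.py <<'E'
from cell import r
import cv2,numpy as np
from scipy.spatial.transform import Rotation as R
def ray(cal,px,z):
    px=np.atleast_2d(np.asarray(px,float));K,T=np.array(cal["K"]),np.array(cal["world_from_camera"])
    d=np.c_[(px[:,0]-K[0,2])/K[0,0],-(px[:,1]-K[1,2])/K[1,1],-np.ones(len(px))]@T[:3,:3].T
    o=T[:3,3];return o+d*((z-o[2])/d[:,2])[:,None]
def rect(cal,mask,z):
    c=max(cv2.findContours(mask.astype(np.uint8),0,2)[0],key=cv2.contourArea).reshape(-1,2)
    w=ray(cal,c,z)[:,:2]*1000
    (c,s,a)=cv2.minAreaRect(w.astype(np.float32))
    if s[0]>s[1]: s=s[::-1];a-=90
    return np.round(c,1),np.round(s,1),round((a+90+90)%180-90,1) # a: direction of LONG axis (world deg)
def pose():
    s=r.read_state();q=s["tool_rot"];M=R.from_quat([q[1],q[2],q[3],q[0]]).as_matrix();return np.array(s["ee_pos"])*1000,M
def go(x,y,z,ydir=None):
    "rows budget: shift in tool axes (mm) to world target, and roll (deg) so the tool y lies along ydir (world deg, mod 180)"
    p,M=pose();d=M.T@(np.array([x,y,z])-p);o=""
    if ydir is not None:
        a=np.degrees(np.arctan2(M[1,1],M[0,1]));w=(ydir-a+90)%180-90;o=f"world turn {w:.1f} -> roll {-w:.1f}"
    print("tcp",p.round(1),"shift tool",d.round(1),o,"tilt z",M[:,2].round(3),"q7",round(r.read_state()["qpos"][6],2))
E
python3 - <<'E'
from h import *
p=cv2.imread("pics/top0.png");c=r.get_calibration("top");H=cv2.cvtColor(p,cv2.COLOR_BGR2HSV)
def box(x0,y0,x1,y1):
    m=np.zeros(p.shape[:2],bool);m[y0:y1,x0:x1]=1;return m
h,s,v=[H[...,i].astype(int) for i in range(3)]
B=(h>105)&(h<130)&(s>130);Y=(h>22)&(h<34)&(s>150)&(v>110);G=(h>50)&(h<85)&(s>80)
cl=lambda m:cv2.morphologyEx(m.astype(np.uint8),cv2.MORPH_CLOSE,np.ones((9,9)))
print("blueholder",rect(c,cl(B&box(185,280,255,345)),.012))
print("yelholder",rect(c,cl(Y&box(365,255,435,320)),.012))
print("bluetray",rect(c,cl(B&box(250,145,340,225)),.016))
print("yeltray",rect(c,cl(Y&box(475,165,570,255)),.016))
print("dish",rect(c,cl(G&box(360,140,445,220)),.018))
print("glasses",rect(c,cl((v<70)&box(455,275,536,330)),.034))
print("tin",rect(c,cl((s<60)&box(285,270,332,315)),.015))
for n,z,q in(("cork px",.016,[[150,173],[237,191],[228,230],[141,212]]),("tealight",.018,[[359,243]]),("mug",.092,[[116,288]])):print(n,(ray(c,q,z)*1000).round(0).tolist())
a=cv2.resize(p[255:335,180:440],None,fx=3,fy=3,interpolation=2);b=cv2.resize(p[160:240,130:250],None,fx=3,fy=3,interpolation=2);d=cv2.resize(p[270:335,450:550],None,fx=4,fy=4,interpolation=2)
o=np.zeros((510,780,3),np.uint8);o[:240,:780]=a;o[245:485,:360]=b;o[245:505,370:770]=d;cv2.imwrite("pics/crop0.png",o)
E
```

```text
blueholder (array([376.6, 274.1]), array([52.5, 84.8]), 39.7)
yelholder (array([433.9, -98.8]), array([53.4, 86. ]), -46.6)
bluetray (array([646. , 126.5]), array([112. , 121.2]), -87.5)
yeltray (array([ 602.5, -353.2]), array([113.5, 126.2]), 80.3)
dish (array([ 664.3, -101. ]), array([116.1, 116.4]), -56.8)
glasses (array([ 403.8, -301.1]), array([ 26.6, 143. ]), 67.2)
tin (array([419.1,  91.3]), array([38.1, 59.3]), 51.6)
cork px [[667.0, 435.0, 16.0], [632.0, 248.0, 16.0], [548.0, 263.0, 16.0], [582.0, 449.0, 16.0]]
tealight [[526.0, -13.0, 18.0]]
mug [[418.0, 462.0, 92.0]]
```

View pics/crop0.png

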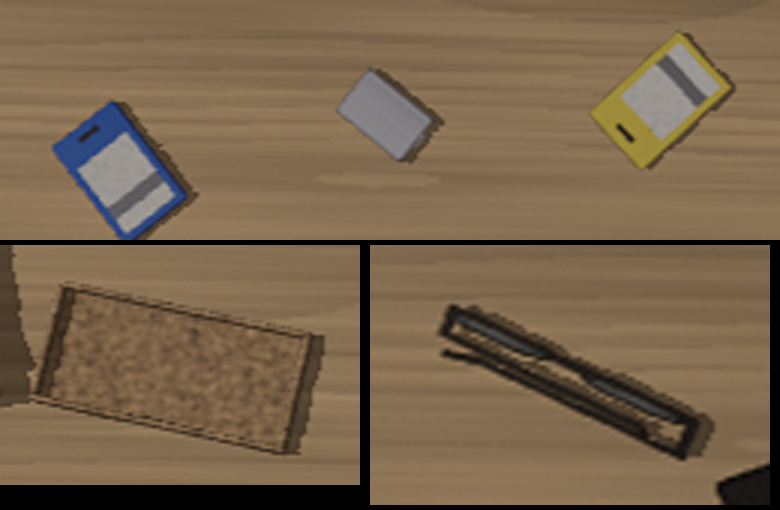

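The crop shows three holders/tin lying as the rectangle fits say (sizes within 2 mm), the cork tray corners, and the glasses with temples on the robot side. The fits match the given sizes. Now I go above the blue holder.

```bash
python3 -c "
from h import *
go(377,274,170,129.7)"
```

```text
tcp [191.3 620.7 230.4] shift tool [-279.6 -276.6   60.9] world turn 56.8 -> roll -56.8 tilt z [-0.    -0.002 -1.   ] q7 -0.06
```

```bash
python3 -m inch '[[[-23.3,-23.05,5,0,0],[-23.3,-23.05,5,0,0],[-23.3,-23.05,5,0,0],[-23.3,-23.05,5,0,0],[-23.3,-23.05,5,0,0],[-23.3,-23.05,5,0,0],[-23.3,-23.05,5,0,0],[-23.3,-23.05,5,0,0],[-23.3,-23.05,5,0,0],[-23.3,-23.05,5,0,0],[-23.3,-23.05,5,0,0],[-23.3,-23.05,5,0,0],[0,0,0,-7.1,0],[0,0,0,-7.1,0],[0,0,0,-7.1,0],[0,0,0,-7.1,0],[0,0,0,-7.1,0],[0,0,0,-7.1,0],[0,0,0,-7.1,0],[0,0,0,-7.1,0]]]' 30
python3 - <<'E'
from h import *
c=r.get_calibration("wrist");p,d=r.camera("wrist");cv2.imwrite("pics/w1.png",p)
go(377,274,170,129.7)
H=cv2.cvtColor(p,cv2.COLOR_BGR2HSV);h,s,v=[H[...,i].astype(int) for i in range(3)]
m=((h>105)&(h<130)&(s>110)).astype(np.uint8);print(m.sum());print(rect(c,cv2.morphologyEx(m,3,np.ones((15,15))),.012))
E
```

```text
time: 1.77
ee_pos: [0.3769, 0.2743, 0.171]
tool_rot: [-0.0, -0.342, 0.94, -0.0]
contact_force: [0.9, 0.6, 0.1]
grip_width: 0.0851
tcp [376.9 274.3 171. ] shift tool [ 0.2 -0.3  1. ] world turn -0.6 -> roll 0.6 tilt z [-0. -0. -1.] q7 1.58
11736
(array([672.4, 281.9]), array([241.3, 403.9]), -80.5)
```

View pics/w1.png

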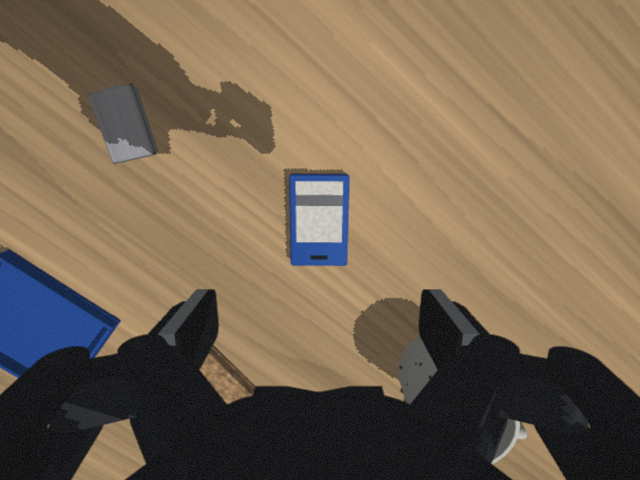

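Wrist view: blue holder corners about (290,176),(349,176),(347,265),(291,265), aligned with the jaws.

Run:
```python
from h import *
c=r.get_calibration("wrist")
q=ray(c,[[290,175],[349,175],[348,265],[291,265]],.012)*1000;print(q.round(1),q.mean(0))
e=(q[0]+q[1]-q[2]-q[3])/2;print(np.linalg.norm(e),np.degrees(np.arctan2(e[1],e[0])))
go(*q.mean(0)[:2],2,129.7)
print(np.array(c["world_from_camera"])[:3,3])
```

```text
[[362.  228.5  12. ]
 [328.3 268.3  12. ]
 [391.9 323.8  12. ]
 [427.  282.4  12. ]] [377.3077279  275.73254598  12.        ]
84.44059323048153 -139.6178879052109
tcp [376.9 274.3 171. ] shift tool [ -1.3   0.8 169. ] world turn -0.6 -> roll 0.6 tilt z [-0. -0. -1.] q7 1.58
[0.32692279 0.23122645 0.3142624 ]
```

```bash
python3 -m inch '[[[-1,1,25,0.5,0],[0,0,30,0,0],[0,0,30,0,0],[0,0,30,0,0],[0,0,25,0,0],[0,0,15,0,0],[0,0,8,0,0],[0,0,5,0,0],[0,0,0,0,0],[0,0,0,0,0.6],[0,0,0,0,0.6],[0,0,0,0,0.6],[0,0,0,0,0.6],[0,0,0,0,0.6],[0,0,0,0,0.6],[0,0,0,0,0.6]]]' 30
```

```text
time: 3.15
ee_pos: [0.3781, 0.2768, 0.0048]
tool_rot: [0.001, -0.335, 0.942, 0.001]
contact_force: [-1.8, -0.7, 6.8]
grip_width: 0.0526
```

```bash
python3 -m inch '[[[0,0,-5,0,0.6],[0,0,-10,0,0.6],[0,0,-20,7.1,0.6],[0,0,-20,7.1,0.6],[0,0,-20,7.1,0.6],[0,0,-20,7.1,0.6],[0,0,0,7.1,0.6],[0,0,0,7.1,0.6],[0,0,0,7.1,0.6],[0,0,0,7.1,0.6],[0,0,0,7.1,0.6],[0,0,0,7.1,0.6],[0,0,0,7.1,0.6],[0,0,0,7.1,0.6],[0,0,0,7.1,0.6],[0,0,0,7.1,0.6],[0,0,0,7.1,0.6],[0,0,0,7.1,0.6],[0,0,0,7.1,0.6],[0,0,0,7.1,0.6]]]'; python3 -c "
from h import *
go(646,126.5,98,2.5)"
```

```text
time: 4.82
ee_pos: [0.3774, 0.276, 0.0992]
tool_rot: [-0.0, 0.701, 0.713, 0.0]
contact_force: [0.6, 0.3, 0.1]
grip_width: 0.0525
tcp [377.4 276.   99.2] shift tool [-154.3  265.9    1.2] world turn 1.5 -> roll -1.5 tilt z [ 0.001  0.001 -1.   ] q7 -0.66
```

```bash
python3 -m inch '[[[-7,12.2,0,0,0.6],[-14,24.2,0,0,0.6],[-16.5,28.5,0,0,0.6],[-16.5,28.5,0,0,0.6],[-16.5,28.5,0,0,0.6],[-16.5,28.5,0,0,0.6],[-16.5,28.5,0,0,0.6],[-16.5,28.5,0,0,0.6],[-16.5,28.5,0,0,0.6],[-12,20,0,0,0.6],[-6,9.5,0,-1.5,0.6],[0,0,0,0,0.6]]]'
python3 - <<'E'
from h import *
c=r.get_calibration("wrist");p,d=r.camera("wrist");cv2.imwrite("pics/w2.png",p)
go(646,126.5,8,2.5)
E
```

```text
time: 5.82
ee_pos: [0.6486, 0.1246, 0.099]
tool_rot: [0.001, 0.69, 0.723, 0.0]
contact_force: [-0.8, -0.2, -0.8]
grip_width: 0.0524
tcp [647.  126.5  98.8] shift tool [ 0.1 -1.  90.8] world turn -0.2 -> roll 0.2 tilt z [ 0.    -0.001 -1.   ] q7 -0.04
```

View pics/w2.png

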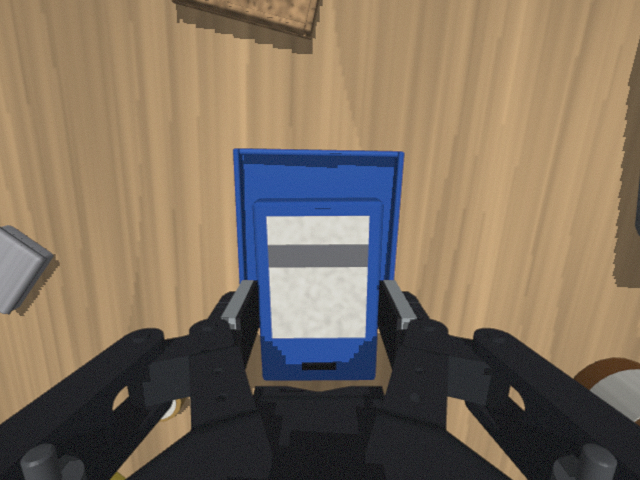

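Holder is level and aligned; the tray far wall is at row 150, with equal side margins (237/402 vs 255/382). Lowering.

```bash
python3 -m inch '[[[0,-1,15,0,0.6],[0,0,20,0,0.6],[0,0,20,0,0.6],[0,0,15,0,0.6],[0,0,9,0,0.6],[0,0,5,0,0.6],[0,0,3,0,0.6],[0,0,2,0,0.6],[0,0,0,0,0.6],[0,0,0,0,0.6]]]'
```

```text
time: 6.7
ee_pos: [0.6459, 0.128, 0.0103]
tool_rot: [0.0, 0.689, 0.725, 0.001]
contact_force: [-1.1, 0.4, 0.0]
grip_width: 0.0524
```

```bash
python3 -m inch '[[[0,0,1,0,0.6],[0,0,0.7,0,0.6],[0,0,0,0,0.6],[0,0,0,0,0.6]]]'
```

```text
time: 7.03
ee_pos: [0.646, 0.128, 0.0088]
tool_rot: [0.0, 0.689, 0.725, 0.001]
contact_force: [-2.2, -0.6, 5.8]
grip_width: 0.0526
```

```bash
python3 -m inch '[[[0,0,0,0,0.27],[0,0,0,0,0.27],[0,0,0,0,0.27],[0,0,0,0,0.27],[0,0,-6,0,0.27],[0,0,-12,0,0.27],[0,0,-25,0,0],[0,0,-30,-6.8,0],[0,0,-30,-6.8,0],[0,0,-30,-6.8,0],[0,0,0,-6.8,0],[0,0,0,-6.8,0],[0,0,0,-6.8,0],[0,0,0,0,0]]]'
python3 - <<'E'
from h import *
p,d=r.camera("side");cv2.imwrite("pics/s1.png",p[190:280,300:430])
cv2.imwrite("pics/s1.png",cv2.resize(p[190:280,300:430],None,fx=4,fy=4))
go(434,-99,143,43.4)
E
```

```text
time: 8.2
ee_pos: [0.6458, 0.1278, 0.1423]
tool_rot: [0.001, 0.392, 0.92, 0.001]
contact_force: [-1.1, 0.9, -0.3]
grip_width: 0.0855
tcp [645.7 127.7 141.9] shift tool [ -18.6 -309.6   -1.5] world turn -0.1 -> roll 0.1 tilt z [ 0.001  0.001 -1.   ] q7 0.62
```

View pics/s1.png

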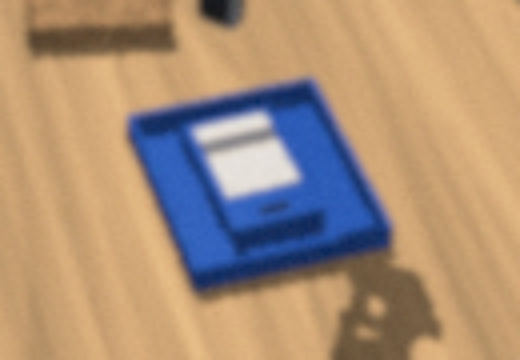

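The blue holder lies flat in its tray, card up. Next the yellow one.

```bash
python3 -m inch '[[[-0.9,-15,0,0,0],[-1.6,-27,0,0,0],[-2,-33.3,0,0,0],[-2,-33.3,0,0,0],[-2,-33.3,0,0,0],[-2,-33.3,0,0,0],[-2,-33.3,0,0,0],[-2,-33.3,0,0,0],[-2,-33.3,0,0,0],[-1.6,-25,0,0,0],[-0.5,-9.5,0,0,0],[0,0,0,0,0]]]'
python3 - <<'E'
from h import *
c=r.get_calibration("wrist");p,d=r.camera("wrist");cv2.imwrite("pics/w3.png",p)
H=cv2.cvtColor(p,cv2.COLOR_BGR2HSV);h,s,v=[H[...,i].astype(int) for i in range(3)]
m=((h>22)&(h<34)&(s>150)&(v>100)).astype(np.uint8)
m=cv2.morphologyEx(m,3,np.ones((15,15)));print(rect(c,m,.012))
go(434,-99,4,43.4)
E
```

```text
time: 9.25
ee_pos: [0.4332, -0.1011, 0.1411]
tool_rot: [0.0, 0.396, 0.918, 0.001]
contact_force: [0.8, 0.4, 0.6]
grip_width: 0.0858
(array([434.6, -98.9]), array([53.2, 84.5]), -46.8)
tcp [434.5 -99.6 141.2] shift tool [  0.8  -0.3 137.2] world turn -0.1 -> roll 0.1 tilt z [ 0.002  0.001 -1.   ] q7 0.9
```

View pics/w3.png

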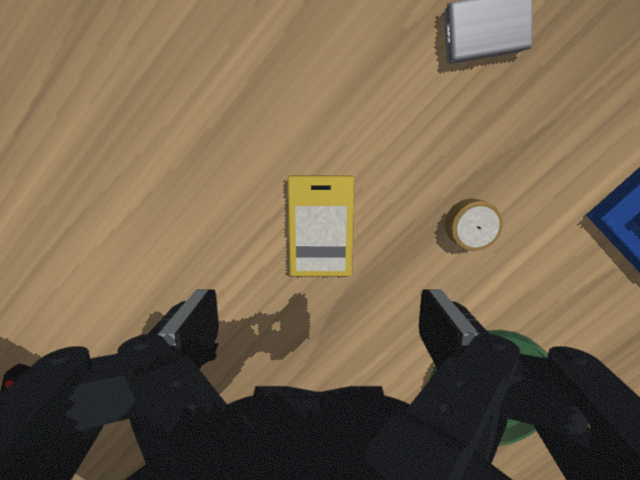

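Yellow holder centred at (321,226), and the colour fit agrees with the earlier one within 1 mm. Descending.

```bash
python3 -m inch '[[[1,0,20,0,0],[0,0,30,0,0],[0,0,30,0,0],[0,0,25,0,0],[0,0,17,0,0],[0,0,9,0,0],[0,0,5,0,0],[0,0,1,0,0],[0,0,0,0,0],[0,0,0,0,0.6],[0,0,0,0,0.6],[0,0,0,0,0.6],[0,0,0,0,0.6],[0,0,0,0,0.6],[0,0,0,0,0.6],[0,0,0,0,0.6]]]' 30
python3 -m inch '[[[0,0,-5,0,0.6],[0,0,-10,0,0.6],[0,0,-20,0,0.6],[0,0,-20,6.6,0.6],[0,0,-20,6.6,0.6],[0,0,-20,6.6,0.6],[0,0,0,6.6,0.6],[0,0,0,6.6,0.6],[0,0,0,6.6,0.6],[0,0,0,6.7,0.6],[0,0,0,6.7,0.6],[0,0,0,0,0.6]]]'; python3 -c "
from h import *
go(602.5,-353,98,-9.7)"
```

```text
time: 10.63
ee_pos: [0.4345, -0.0986, 0.0048]
tool_rot: [0.001, 0.393, 0.919, 0.001]
contact_force: [-0.5, 0.0, 6.4]
grip_width: 0.0526
time: 11.63
ee_pos: [0.4337, -0.0988, 0.0995]
tool_rot: [0.0, 0.763, 0.646, 0.001]
contact_force: [0.2, -0.8, -0.6]
grip_width: 0.053
tcp [433.7 -98.8  99.5] shift tool [-222.8  208.4    1.7] world turn -0.2 -> roll 0.2 tilt z [ 0.001  0.    -1.   ] q7 -0.01
```

```bash
python3 -m inch '[[[-10,9.4,0,0,0.6],[-20,18.7,0,0,0.6],[-24,22.4,0,0,0.6],[-24,22.4,0,0,0.6],[-24,22.4,0,0,0.6],[-24,22.4,0,0,0.6],[-24,22.4,0,0,0.6],[-24,22.4,0,0,0.6],[-24,22.4,0,0,0.6],[-16.8,16,0,0,0.6],[-8,7.5,0,0,0.6],[0,0,0,0,0.6]]]'
python3 - <<'E'
from h import *
c=r.get_calibration("wrist");p,d=r.camera("wrist");cv2.imwrite("pics/w4.png",p)
go(602.5,-353,9.5,-9.7)
E
```

```text
time: 12.63
ee_pos: [0.6034, -0.3554, 0.0987]
tool_rot: [0.001, 0.762, 0.648, -0.001]
contact_force: [-1.2, -0.3, -0.8]
grip_width: 0.0525
tcp [ 602.9 -353.5   98.6] shift tool [ 0.5 -0.4 89.1] world turn -0.4 -> roll 0.4 tilt z [-0.001 -0.001 -1.   ] q7 0.55
```

View pics/w4.png

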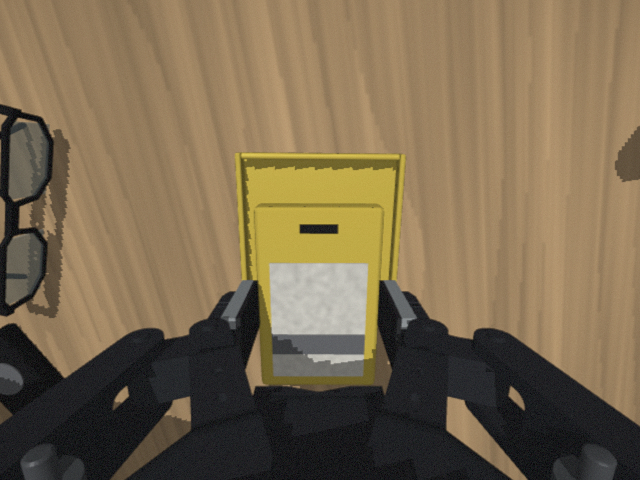

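The yellow holder is level and centred over its tray (walls at columns 238 and 403, holder at 255–382). Lowering.

```bash
python3 -m inch '[[[0,0,15,0,0.6],[0,0,20,0,0.6],[0,0,20,0,0.6],[0,0,15,0,0.6],[0,0,9,0,0.6],[0,0,5,0,0.6],[0,0,3,0,0.6],[0,0,2,0,0.6],[0,0,0.8,0,0.6],[0,0,0.7,0,0.6],[0,0,0,0,0.6]]]'
```

```text
time: 13.6
ee_pos: [0.6037, -0.3527, 0.009]
tool_rot: [0.001, 0.762, 0.647, 0.0]
contact_force: [-0.4, -0.3, 0.4]
grip_width: 0.0527
```

```bash
python3 -m inch '[[[0,0,0.7,0,0.6],[0,0,0,0,0.6],[0,0,0,0,0.27],[0,0,0,0,0.27],[0,0,0,0,0.27],[0,0,0,0,0.27],[0,0,-6,0,0.27],[0,0,-12,0,0.27],[0,0,-25,0,0],[0,0,-30,7,0],[0,0,-30,7,0],[0,0,-30,7,0],[0,0,0,7,0],[0,0,0,0,0]]]'
python3 - <<'E'
from h import *
p,d=r.camera("top");cv2.imwrite("pics/t2.png",cv2.resize(p[150:330,250:570],None,fx=2.5,fy=2.5,interpolation=2))
go(419,91.3,142,141.6)
E
```

```text
time: 14.77
ee_pos: [0.6046, -0.3534, 0.1444]
tool_rot: [0.002, 0.897, 0.442, 0.002]
contact_force: [0.3, 0.8, -0.2]
grip_width: 0.0855
tcp [ 603.7 -352.5  142.1] shift tool [ 242.  -415.3   -0.7] world turn -1.2 -> roll 1.2 tilt z [ 0.002 -0.001 -1.   ] q7 0.09
```

View pics/t2.png

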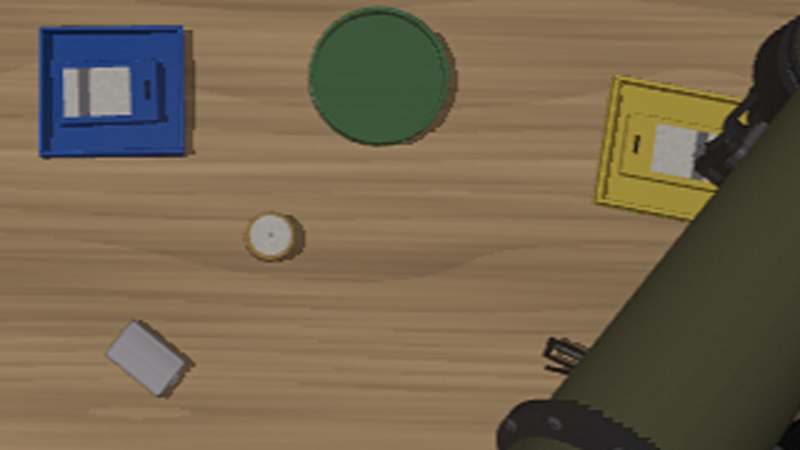

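Both holders lie flat inside their trays. On to the tin.

```bash
python3 -m inch '[[[8,-13.7,0,0,0],[15,-25.7,0,0,0],[19,-32.6,0,0,0],[19,-32.6,0,0,0],[19,-32.6,0,0,0],[19,-32.6,0,0,0],[19,-32.6,0,0,0],[19,-32.6,0,0,0],[19,-32.6,0,0,0],[19,-32.6,0,0,0],[19,-32.6,0,0,0],[19,-32.6,0,0,0],[16,-27.5,0,0,0],[9,-15.4,0,0,0],[4,-7,0,1,0],[0,0,0,0,0]]]'
python3 - <<'E'
from h import *
c=r.get_calibration("wrist");p,d=r.camera("wrist");cv2.imwrite("pics/w5.png",p)
go(419,91.3,4,141.6)
E
```

```text
time: 16.15
ee_pos: [0.4179, 0.0939, 0.1398]
tool_rot: [-0.0, 0.898, 0.439, -0.001]
contact_force: [0.1, -0.5, -0.0]
grip_width: 0.0851
tcp [418.7  92.4 139.8] shift tool [ -0.4   1.  135.8] world turn -0.4 -> roll 0.4 tilt z [-0.001 -0.001 -1.   ] q7 -0.99
```

View pics/w5.png

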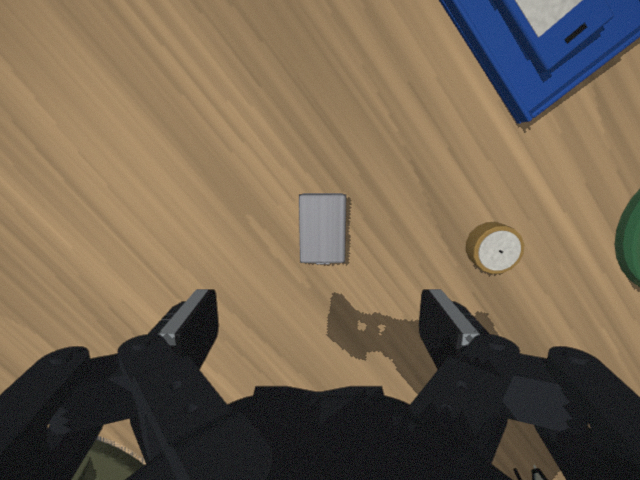

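```bash
python3 -m inch '[[[0,1,20,0,0],[0,0,30,0,0],[0,0,30,0,0],[0,0,25,0,0],[0,0,16,0,0.2],[0,0,9,0,0.2],[0,0,5,0,0.2],[0,0,1,0,0.2],[0,0,0,0,0.2],[0,0,0,0,0.8],[0,0,0,0,0.8],[0,0,0,0,0.8],[0,0,0,0,0.8],[0,0,0,0,0.8],[0,0,0,0,0.8],[0,0,0,0,0.8]]]' 30
python3 -m inch '[[[0,0,-5,0,0.8],[0,0,-10,0,0.8],[0,0,-20,0,0.8],[0,0,-30,0,0.8],[0,0,-30,0,0.8],[0,0,0,0,0.8]]]'; python3 -c "
from h import *
go(664.3,-101,98)"
```

```text
time: 17.53
ee_pos: [0.4213, 0.0917, 0.0055]
tool_rot: [-0.0, 0.9, 0.436, 0.001]
contact_force: [-0.4, -1.1, 7.2]
grip_width: 0.0375
time: 18.03
ee_pos: [0.4243, 0.0925, 0.1054]
tool_rot: [-0.0, 0.9, 0.436, 0.005]
contact_force: [2.3, 0.3, 0.5]
grip_width: 0.0367
tcp [424.3  92.5 105.4] shift tool [ -3.  308.2   8.7]  tilt z [ 0.009  0.005 -1.   ] q7 -0.97
```

```bash
python3 -m inch '[[[0,14,0,0,0.8],[0,27,0,0,0.8],[0,32,0,0,0.8],[0,32,0,0,0.8],[0,32,0,0,0.8],[0,32,0,0,0.8],[0,32,0,0,0.8],[0,32,0,0,0.8],[-1,32,0,0,0.8],[-1,26,0,0,0.8],[-1,17,0,0,0.8],[0,0,0,0,0.8],[0,0,0,0,0.8]]]'
python3 - <<'E'
from h import *
c=r.get_calibration("wrist");p,d=r.camera("wrist");cv2.imwrite("pics/w6.png",p)
go(664.3,-101,10.2)
E
```

```text
time: 19.12
ee_pos: [0.6599, -0.1029, 0.0992]
tool_rot: [0.0, 0.9, 0.435, -0.001]
contact_force: [-0.9, 0.5, -0.7]
grip_width: 0.037
tcp [ 659.5 -101.6   99.2] shift tool [ 3.5  3.5 89. ]  tilt z [-0.001  0.001 -1.   ] q7 -0.34
```

View pics/w6.png

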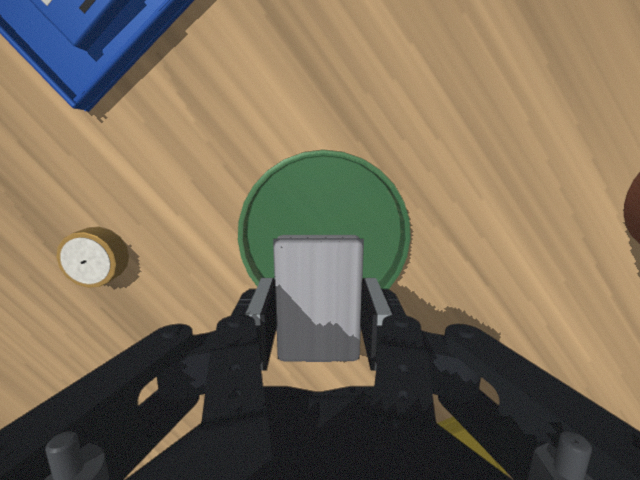

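Tin is level; dish centre at column 324 against tool column 320, matching the computed 3.5 mm offset.

```bash
python3 -m inch '[[[3.5,3.5,15,0,0.8],[0,0,20,0,0.8],[0,0,20,0,0.8],[0,0,15,0,0.8],[0,0,9,0,0.8],[0,0,4,0,0.8],[0,0,3,0,0.8],[0,0,2,0,0.8],[0,0,0.8,0,0.8],[0,0,0,0,0.8]]]'
```

```text
time: 20.0
ee_pos: [0.6656, -0.1015, 0.0113]
tool_rot: [0.0, 0.9, 0.436, 0.001]
contact_force: [-0.5, 0.5, -0.7]
grip_width: 0.0369
```

```bash
python3 -m inch '[[[0,0,1,0,0.8],[0,0,0.7,0,0.8],[0,0,0.5,0,0.8],[0,0,0,0,0.8]]]'
```

```text
time: 20.33
ee_pos: [0.6656, -0.1015, 0.0096]
tool_rot: [0.0, 0.9, 0.436, 0.001]
contact_force: [-2.0, 0.5, 4.9]
grip_width: 0.0371
```

```bash
python3 -m inch '[[[0,0,0,0,0.42],[0,0,0,0,0.42],[0,0,0,0,0.42],[0,0,0,0,0.42],[0,0,-6,0,0.42],[0,0,-12,0,0.42],[0,0,-25,0,0],[0,0,-35,-5.2,0],[0,0,-35,-5.2,0],[0,0,-30,-5.2,0],[0,0,0,0,0]]]'; python3 -c "
from h import *
go(404,-301,152,157.2)"
```

```text
time: 21.25
ee_pos: [0.6694, -0.1029, 0.1609]
tool_rot: [0.004, 0.832, 0.555, 0.005]
contact_force: [0.9, -0.2, 0.2]
grip_width: 0.0856
tcp [ 669.4 -102.9  160.9] shift tool [-284.7 -169.3    5.4] world turn -0.2 -> roll 0.2 tilt z [ 0.014 -0.001 -1.   ] q7 -0.1
```

```bash
python3 -m inch '[[[-12,-7.1,0,0,0],[-23,-13.7,0,0,0],[-29,-17.2,0,0,0],[-29,-17.2,0,0,0],[-29,-17.2,0,0,0],[-29,-17.2,0,0,0],[-29,-17.2,0,0,0],[-29,-17.2,0,0,0],[-29,-17.2,0,0,0],[-24,-14.3,0,0,0],[-16,-9.5,0,0,0],[-6,-3.6,0,0,0],[0,0,0,0,0],[0,0,0,0,0]]]'
python3 - <<'E'
from h import *
c=r.get_calibration("wrist");p,d=r.camera("wrist");cv2.imwrite("pics/w7.png",p);np.save("pics/w7.npy",d)
import pickle;pickle.dump(c,open("pics/w7.pkl","wb"))
go(404,-301,20,157.2)
p,d=r.camera("top");cv2.imwrite("pics/t3.png",p)
E
```

```text
time: 22.42
ee_pos: [0.4009, -0.2978, 0.152]
tool_rot: [0.0, 0.833, 0.554, 0.001]
contact_force: [0.9, 0.2, 0.0]
grip_width: 0.0857
tcp [ 401.3 -297.3  151.8] shift tool [ -2.5   3.8 131.8] world turn -0.2 -> roll 0.2 tilt z [ 0.001  0.    -1.   ] q7 0.23
```

View pics/w7.png

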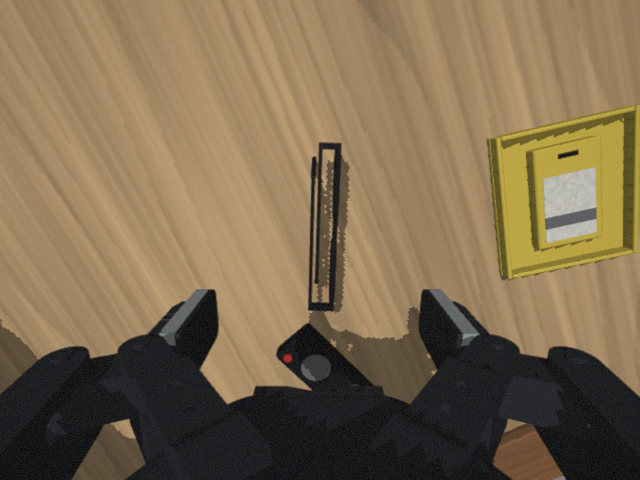

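Glasses seen from (320–341,143) to (309–333,310), bridge side right, temples left; slightly rotated (~3°) to the jaws.

Run:
```python
from h import *
c=r.get_calibration("wrist")
q=ray(c,[[320,143],[341,143],[333,310],[309,310]],.034)*1000;m=q.mean(0);print(q.round(1),m)
e=(q[0]+q[1]-q[2]-q[3])/2;a=np.degrees(np.arctan2(e[1],e[0]));print(np.linalg.norm(e),np.linalg.norm((q[0]-q[1]+q[3]-q[2])/2),a)
go(m[0],m[1],20,a+90)
p=cv2.imread("pics/w7.png");cv2.imwrite("pics/w7c.png",cv2.resize(p[130:320,270:380],None,fx=3,fy=3,interpolation=2))
d=np.load("pics/w7.npy");print((d[226,300:350:2]*1000).round(0))
```

```text
[[ 429.8 -234.2   34. ]
 [ 444.3 -240.2   34. ]
 [ 387.6 -365.    34. ]
 [ 368.7 -357.1   34. ]] [ 407.5740738  -299.12565767   34.        ]
137.140613057875 18.05088540064793 64.56008198188988
tcp [ 401.4 -297.1  151.6] shift tool [  0.5   6.4 131.6] world turn -2.9 -> roll 2.9 tilt z [ 0.001 -0.    -1.   ] q7 0.23
[302. 302. 303. 302. 302. 267. 268. 303. 303. 268. 303. 302. 303. 303.
 302. 303. 302. 269. 268. 304. 303. 302. 303. 303. 302.]
```

View pics/w7c.png

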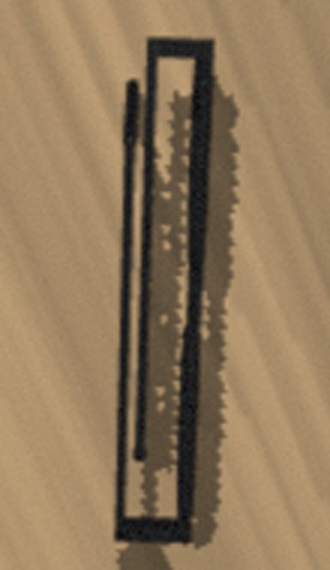

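```bash
python3 -m inch '[[[0.5,5,20,2.7,0],[0,0,30,0,0],[0,0,30,0,0.3],[0,0,25,0,0.45],[0,0,17,0,0.5],[0,0,10,0,0.5],[0,0,6,0,0.5],[0,0,2,0,0.5],[0,0,0,0,0.5],[0,0,0,0,0.9],[0,0,0,0,0.9],[0,0,0,0,0.9],[0,0,0,0,0.9],[0,0,0,0,0.9],[0,0,0,0,0.9],[0,0,0,0,0.9],[0,0,0,0,0.9]]]' 20
```

```text
time: 23.93
ee_pos: [0.4057, -0.3002, 0.0125]
tool_rot: [0.001, 0.845, 0.534, 0.001]
contact_force: [-1.0, -0.3, 6.5]
grip_width: 0.0212
```

```bash
python3 -m inch '[[[0,0,-4,0,0.9],[0,0,-8,0,0.9],[0,0,-15,0,0.9],[0,0,-25,-5,0.9],[0,0,-25,-5,0.9],[0,0,-15,-5,0.9],[0,0,-5,0,0.9],[0,0,0,0,0.9]]]'
python3 - <<'E'
from h import *
c=r.get_calibration("wrist");p,d=r.camera("wrist");cv2.imwrite("pics/w8.png",p)
go(607,349,110,169.4)
E
```

```text
time: 24.6
ee_pos: [0.4054, -0.3001, 0.1098]
tool_rot: [0.001, 0.769, 0.639, 0.001]
contact_force: [-0.1, -0.1, 0.6]
grip_width: 0.0216
tcp [ 404.7 -299.6  108.5] shift tool [674.7  80.1  -1.1] world turn -0.1 -> roll 0.1 tilt z [ 0.001  0.    -1.   ] q7 0.49
```

View pics/w8.png

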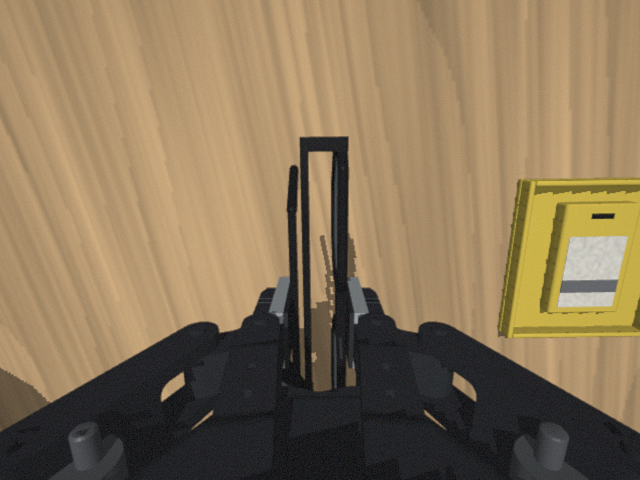

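```bash
python3 -m inch '[[[15,1.8,0,0,0.9],[28,3.3,0,0,0.9],[38,4.5,0,0,0.9],[38,4.5,0,0,0.9],[38,4.5,0,0,0.9],[38,4.5,0,0,0.9],[38,4.5,0,0,0.9],[38,4.5,0,0,0.9],[38,4.5,0,0,0.9],[38,4.5,0,0,0.9],[38,4.5,0,0,0.9],[38,4.5,0,0,0.9],[38,4.5,0,0,0.9],[38,4.5,0,0,0.9],[38,4.5,0,0,0.9],[38,4.5,0,0,0.9],[38,4.5,0,0,0.9],[32,3.8,0,0,0.9],[20,2.4,0,0,0.9],[10,1.2,0,0,0.9]]]';python3 -m inch '[[[0,0,0,0,0.9],[0,0,0,0,0.9]]]'
python3 - <<'E'
from h import *
c=r.get_calibration("wrist");p,d=r.camera("wrist");cv2.imwrite("pics/w9.png",p)
go(607,349,17.5,169.4)
E
```

```text
time: 26.32
ee_pos: [0.6037, 0.3535, 0.1053]
tool_rot: [-0.001, 0.768, 0.641, -0.002]
contact_force: [0.5, 0.6, -0.5]
grip_width: 0.0213
time: 26.48
ee_pos: [0.6048, 0.348, 0.1067]
tool_rot: [0.0, 0.769, 0.639, -0.002]
contact_force: [0.9, -1.1, -0.2]
grip_width: 0.0213
tcp [605.3 346.9 107.3] shift tool [ 2.6  1.4 89.8] world turn -0.0 -> roll 0.0 tilt z [-0.001 -0.003 -1.   ] q7 -0.65
```

View pics/w9.png

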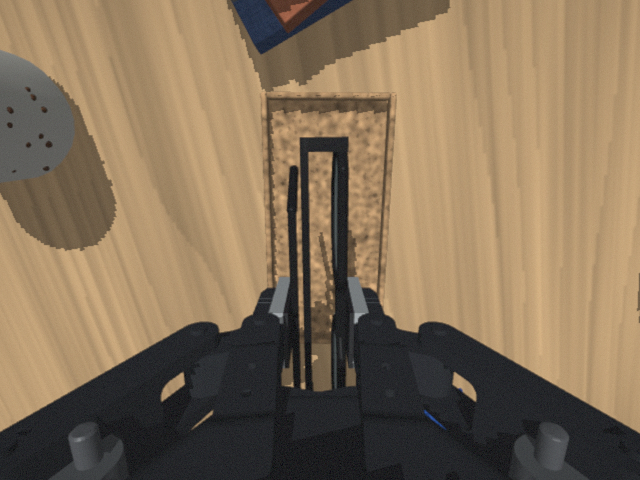

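Glasses are centred over the cork tray (walls at 265/393, far wall at row 96, glasses' far end at row 140). Lowering.

```bash
python3 -m inch '[[[2,1.5,15,0,0.9],[0,0,20,0,0.9],[0,0,20,0,0.9],[0,0,15,0,0.9],[0,0,9,0,0.9],[0,0,5,0,0.9],[0,0,3,0,0.9],[0,0,1.5,0,0.9],[0,0,0,0,0.9],[0,0,0,0,0.9]]]'
```

```text
time: 27.37
ee_pos: [0.6079, 0.3517, 0.021]
tool_rot: [0.0, 0.768, 0.64, 0.001]
contact_force: [0.6, -0.3, -0.5]
grip_width: 0.0218
```

```bash
python3 -m inch '[[[0,0,1.5,0,0.9],[0,0,1,0,0.9],[0,0,1,0,0.9],[0,0,0.7,0,0.9],[0,0,0,0,0.9],[0,0,0,0,0.9]]]'
```

```text
time: 27.87
ee_pos: [0.6075, 0.3515, 0.0166]
tool_rot: [-0.0, 0.768, 0.64, 0.0]
contact_force: [-1.7, -0.9, 5.8]
grip_width: 0.0215
```

```bash
python3 -m inch '[[[0,0,-0.7,0,0.9],[0,0,0,0,0.7],[0,0,0,0,0.6],[0,0,0,0,0.55],[0,0,0,0,0.55],[0,0,0,0,0.55],[0,0,-5,0,0.55],[0,0,-8,0,0.55],[0,0,-15,0,0.55],[0,0,-30,0,0.55],[0,0,-40,0,0.4],[0,0,-40,0,0],[-20,0,-10,0,0],[-35,0,0,0,0],[-35,0,0,0,0],[-35,0,0,0,0],[-35,0,0,0,0],[-30,0,0,0,0],[-15,0,0,0,0],[0,0,0,0,0]]]'
python3 - <<'E'
from h import *
a,_=r.camera("top");b,_=r.camera("side")
cv2.imwrite("pics/f.png",np.vstack([cv2.resize(a[135:345,60:580],(780,315),interpolation=2),np.hstack([cv2.resize(b[120:290,220:410],(310,277),interpolation=2),cv2.resize(b[270:480,250:500],(330,277),interpolation=2),np.zeros((277,140,3),np.uint8)])]))
E
```

```text
time: 29.53
ee_pos: [0.5709, 0.145, 0.1664]
tool_rot: [0.001, 0.77, 0.637, 0.001]
contact_force: [0.3, -0.6, 0.1]
grip_width: 0.0854
```

View pics/f.png

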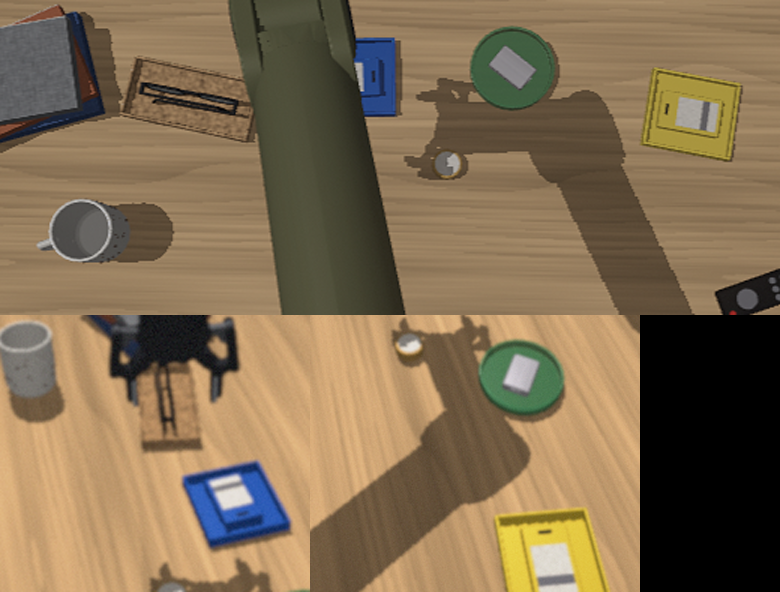

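All four sit in their containers, and the mug and tea-light look unmoved. One numeric check of the glasses' height and the bystanders' positions, then hand in.

Run:
```python
from h import *
c=r.get_calibration("top");p,d=r.camera("top");K,T=np.array(c["K"]),np.array(c["world_from_camera"])
v,u=np.mgrid[175:225,145:225];z=d[v,u];P=np.stack([(u-K[0,2])/K[0,0]*z,-(v-K[1,2])/K[1,1]*z,-z],-1)@T[:3,:3].T+T[:3,3]
m=(p[v,u].max(-1)<60)&(z>0);print("dark z mm pct",np.percentile(P[...,2][m]*1000,[50,80,95,99]).round(1),m.sum())
Q=P[(P[...,2]>.028)&(z>0)][:,:2]*1000;print(cv2.minAreaRect(Q.astype(np.float32)))
p0=cv2.imread("pics/top0.png").astype(int)
D=np.abs(p.astype(int)-p0).max(-1);print("mug diff",(D[260:320,80:150]>40).sum(),"tealight diff",(D[232:257,345:373]>40).sum())
g,g0=[cv2.cvtColor(x.astype(np.float32),6) for x in (p,p0)]
print(cv2.phaseCorrelate(g0[230:260,342:376],g[230:260,342:376]))
```

```text
dark z mm pct [36.2 39.3 42.7 44.8] 457
((576.1259765625, 288.60198974609375), (281.2325744628906, 54.928497314453125), 63.72441482543945)
mug diff 0 tealight diff 242
((0.09073335197301091, 0.461218549945972), 0.6945278300179376)
```

```bash
python3 -c "
from cell import r
print(r.sign_off())"
```

```text
the job is handed in; nothing more can be done
None
```

I placed all four things in the order asked and handed the job in at about 30 s of the 93 s allowed. The blue and yellow holders went into their trays, the tin into the green dish and the glasses into the cork tray. I lowered each one until the wrist force showed light contact (about 5–6 N) and then opened the fingers. The yellow one still read 0.4 N at my last reading, so I lowered it 0.7 mm more before opening and did not read the force again.

**Final pictures:** both holders lie flat with the card up, the tin lies flat in the dish, and the glasses stand inside the cork tray. The arm partly covered the blue tray in the last top view, but the side view showed it clearly.

**Glasses:** the top-camera depth puts their upper edge about 42 mm above the table, which matches standing on the 4 mm floor. The rectangle I fitted around them in that check was unusable (281 by 55 mm, probably because it took in the arm), so I relied on the height and the pictures.

**Bystanders:** the mug's pixels did not change. The tea-light's did (242 pixels), because the arm's shadow fell on it. Comparing the before and after pictures showed a shift of under half a pixel (about 1 mm), with only moderate confidence under the shadow.

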